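# Brush out the larger beaker

## Task

Draw the bottle brush out of its metal sleeve by the bristle head, lay it down on the worktop and take it again by its handle. Then scrub the inside of the larger beaker with it: three full strokes, each going down to the bottom and back up to near the rim. Finally lay the brush down flat on the worktop clear of the beaker; the beaker must stay upright about where it was, and the smaller beaker, the funnel and the timer are to be left alone.

Things in the scene. Friction and masses are not known exactly. Their poses are not given: they have to be found in the camera images.
- sleeve: fixed low square tube of bare sheet metal lying on the worktop, 102 long, 40 wide, 41 high, on a base plate 104 x 70 x 6 mm. Origin: on the worktop under the brush handle; x along the tube to its open mouth at x = +47 mm (closed at -55), z up. Inside 34 wide, floor at 6 mm, roof 38 to 41 mm up. At the start the brush handle lies in it, the bristle head sticks out of the mouth
- brush: loose bottle brush, 180 mm long, 70 g. Origin: on its axis at mid-handle; x along it to the bristles. Grey handle 20 x 20 mm square from x = -50 to +50, steel shank (7 mm) to 70, rigid white round bristle head 32 mm thick from 70 to 130 (narrowing to 16 over the last 11). At the start level along the sleeve x axis, axis 16 mm above the worktop
- brush_tip (a point): the end of the bristle head, on the brush's axis, 130 mm from the brush's origin
- brush_tail (a point): the end of the handle, on the brush's axis, 50 mm behind the brush's origin
- big_beaker: the larger of two loose clear glass beakers, 58 mm in diameter, 72 mm high, 75 g, open at the top; clear inside: 42 mm in diameter, inner floor 3 mm above its underside. Origin: centre of its underside; z up
- small_beaker: the smaller glass beaker, 50 mm in diameter, 60 mm high, a bystander. Origin: centre of its underside
- funnel: a funnel standing mouth down, 80 mm in diameter, 92 mm high, a bystander. Origin: centre of its underside
- timer: a small flat bench timer, 58 x 62 x 20 mm, a bystander. Origin: centre of its underside
Things that resemble listed ones, but are neither listed nor needed, are in the scene too. What is shaped like the sleeve but green is not meant.

How it is judged:
By the outcome, as a careful person would: the job done as asked, in the order asked, and still so for the second after the job is handed in, with the robot touching nothing.
It also fails if it takes over 69 s, if anything falls off the work surface, if the arm or the gripper's body presses on something with over 40 N, if the wrist force passes 120 N, or if a joint passes its speed limit or range.

## Robot

A 6-joint arm with a two-finger parallel gripper is mounted at the origin on a cart in front of the work surface, level with it; the furniture and walls round the work are solid. World frame = base frame: x ahead of the robot, y to its left, z up, the work surface at z = 0. Lengths are in m, angles in degrees, forces in N, time in s.
With the tool pointing down it reaches from about 0.3 to 0.775 m from the base axis. Payload 14.6 kg.
Tool frame: the origin (TCP) lies at the very end of the fingers, on their centre line; the grasp point (between the pads) lies 19 mm behind it; z points along the fingers, y is the line along which they close (so a half turn about z gives the same grasp; the last joint's range is limited). The gripper opens to 94 mm and grips with 3 to 60 N. Pads are 16 mm wide; open, the fingers measure 119 mm over their backs; the gripper's body (75 mm by 177 mm) begins 78 mm behind the grasp point.
Start: joints at [63.85, 17.183, 87.147, -0, 75.671, -3.816], TCP at [0.209, 0.509, 0.205] pointing down, gripper open.
Joint ranges: [-173.82, 173.82], [-45.26, 126.66], [13.44, 144.39], [-59.66, 239.66], [0, 175.72], [-146.38, 146.38]. Speed limits (degrees/s): [127.2, 127.2, 147.25, 180, 180, 180].

## Interface

Orientations are given as [roll, pitch, yaw] about the fixed x, y, z axes, in that order (R = Rz(yaw) Ry(pitch) Rx(roll)).
In Python, from station import sensors, vision, workorder gives the robot as it stands.
- The arm moves only by the tool carry_out, never from a script. Its argument "moves" is a list of rows, each a list of 3 entries, a list of its own where there are three numbers: the shift along the tool's x, y, z in mm, then the turn, a rotation vector about the tool's x, y, z in degrees, then the closure, from 0 (fully open) to 1 (shut). In form: [[[x, y, z], [ax, ay, az], claw], ...]. A call has 1 to 12 rows; each row is the pose to reach, as a shift and turn from the pose commanded when the call began, along the tool's axes at that moment; what a row does not reach only later rows make up. A row lasts 1/12 s, in which the tool goes at most 41.7 mm and 7.16 degrees, less where a joint would pass 70% of its speed; a pose out of reach is approached as far as the arm can. A call with a gripper value outside its range is refused whole. The fingers move at their own pace and stop on an object; "grip_force" is the grip in N (left out, the last holds). Time passes only in rows, so rows that repeat a pose let the fingers close. It gives the time, the measured TCP pose, the force, the opening and the grip force at its end, in the units of the state.
- sensors.state(): the state, without advancing time (a new reading comes with each control period).
- vision.snapshot(name): name is "side" or "top"; returns a dict with "img" (420x560x3 uint8, red, green, blue), "z_map" (420x560 float32, m along the optical axis (not along the pixel's ray), 0 where there is no reading), "fx", "fy", "cx", "cy" (pixels), "cam_to_world" (4x4, takes a point from camera to world coordinates). Camera axes: x right, y down, z forward; pixel columns grow to the right and rows downward; lengths in m; the calibration is good to about 2 mm. A picture is of the moment at which its call begins.
- workorder.close_job(): hands the job in; it is judged then, once.
The state is a dict: "clock": time; "joints": joint angles; "dq": joint speeds; "tau": joint torques, N m; "tcp_pos": TCP position; "orientation": TCP orientation; "wrist_force": force on the tool from outside, world axes, zero at the start; "moment": the same for the moment, N m; "finger_gap": finger opening in m; "gripper_force": force on a finger pad.
Only numpy, scipy, OpenCV 4.12 (cv2) and the standard library are available. Lean on these libraries where they do the work, as an engineer would, in place of code of your own. Each camera call takes 0.05 s, during which the arm holds its last target. There are 200 camera calls.

## Working session

There is one attempt and no reset: what is moved stays moved. The work goes in short steps, Python scripts to look and compute and a tool call to move; the robot and the scene stay as the last step left them, time stands still between calls to the robot, and variables do not carry over. Pictures are saved under pics/ and viewed, at most 10 in all, crops included, and the job is handed in when it is done.

Besides the shell and the picture viewer there is one more tool, called after "Emit:" as name(argument=value, ...) on one line, values as JSON. carry_out: Moves the arm, as the interface text tells. Its arguments: {"type":"object","properties":{"moves":{"type":"array"},"grip_force":{"type":"number"}},"required":["moves"]}

```bash
mkdir -p pics; ls; cat > h.py <<'E'
import numpy as np,cv2
from station import sensors,vision,workorder
def snap(n,f=None):
    s=vision.snapshot(n)
    if f: cv2.imwrite(f,cv2.cvtColor(s['img'],cv2.COLOR_RGB2BGR))
    v,u=np.indices(s['z_map'].shape);z=s['z_map']
    P=np.stack([(u-s['cx'])/s['fx']*z,(v-s['cy'])/s['fy']*z,z,np.ones_like(z)],-1)@np.array(s['cam_to_world']).T
    return s,P[...,:3]
E
python3 - <<'E'
from h import *
for n in('top','side'):
    s,P=snap(n,f'pics/{n}0.png'); np.save(n+'0.npy',P); print(n,s['fx'],np.round(s['cam_to_world'],3).tolist())
print(sensors.state())
E
```

```text
pics
top 391.39695654816643 [[-0.008, -0.991, 0.137, 0.384], [-1.0, 0.01, 0.016, 0.252], [-0.017, -0.137, -0.99, 1.254], [0.0, 0.0, 0.0, 1.0]]
side 540.7940970916061 [[0.76, -0.503, 0.412, -0.068], [-0.65, -0.601, 0.466, -0.425], [0.013, -0.621, -0.783, 1.216], [0.0, 0.0, 0.0, 1.0]]
{'clock': 0.1, 'joints': array([ 6.38495550e+01,  1.72105571e+01,  8.71761014e+01,  2.28656067e-03,
        7.56687815e+01, -3.81418220e+00]), 'dq': array([-0.01510431, -0.03332161, -0.15501274, -0.06496098, -0.1142006 ,
        0.05071014]), 'tau': array([ 2.76615159e-03, -5.32648158e+01, -3.53280330e+01,  7.09831389e-02,
        2.35075923e-02, -1.03537241e-04]), 'tcp_pos': array([0.20890225, 0.50854181, 0.20496588]), 'orientation': array([-1.79944830e+02, -5.89786272e-03,  1.57663167e+02]), 'wrist_force': array([ 0.06536346,  0.84860919, -0.42579465]), 'moment': array([-0.01669525,  0.01948302, -0.01484383]), 'gripper_force': 0.0, 'finger_gap': 0.09413239343891715}
```

View pics/top0.png

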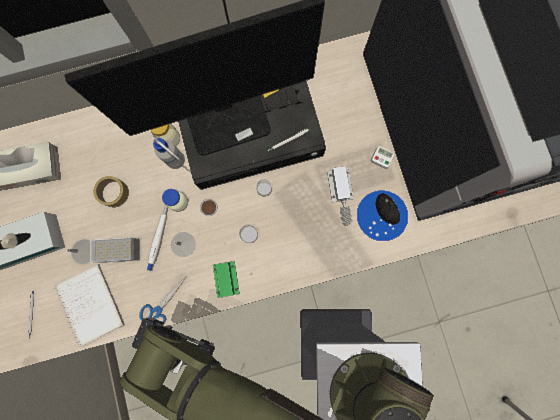

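View pics/side0.png

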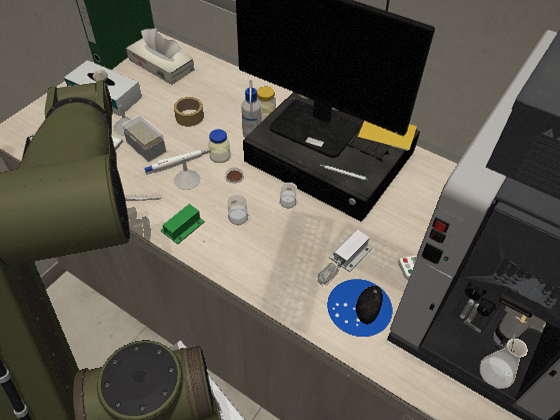

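The top view shows these candidates:
- **Sleeve:** bare metal at (341,184) with the bristle head at (346,215). The green tube at (226,279) is the decoy.
- **Brush:** the pen-like item at (157,235) is not the brush.
- **Beakers:** (249,234) and (264,188). The brown cup at (208,207) is neither.
- **Funnel:** (183,243).
- **Timer:** (382,156).

I'll check this in a close crop and measure.

```bash
python3 - <<'E'
from h import *
a=cv2.imread('pics/top0.png')[140:265,230:410]; b=cv2.imread('pics/side0.png')[165:300,210:400]
a=cv2.resize(a,(790,300*790//720//1),interpolation=3) if 0 else cv2.resize(a,None,fx=2.1,fy=2.1,interpolation=3)
b=cv2.resize(b,None,fx=2.1,fy=2.1,interpolation=3)
h=max(a.shape[0],b.shape[0]); c=np.zeros((h,a.shape[1]+b.shape[1],3),np.uint8)
c[:a.shape[0],:a.shape[1]]=a;c[:b.shape[0],a.shape[1]:]=b; cv2.imwrite('pics/c0.png',c);print(c.shape)
for n,box in(('top',(320,410,140,230)),('side',(310,420,220,300))):
    P=np.load(n+'0.npy'); Q=P[box[2]:box[3],box[0]:box[1]].reshape(-1,3)
    print(n,'table z',np.median(Q[:,2]))
    for lo,hi,nm in((.034,.05,'roof'),(.012,.034,'mid')):
        m=(Q[:,2]>lo)&(Q[:,2]<hi)&(Q[:,0]<.64); q=Q[m]
        if len(q)<5: print(nm,len(q));continue
        print(nm,len(q),cv2.minAreaRect((q[:,:2]*1000).astype(np.float32)),np.median(q,0))
    # list
for n,boxes in(('top',{'bA':(235,263,220,250),'bB':(254,275,176,200),'fun':(165,200,228,262)}),('side',{'bA':(222,252,190,228),'bB':(276,302,178,212),'fun':(170,205,150,195)})):
    P=np.load(n+'0.npy')
    for k,(a,b,c,d) in boxes.items():
        Q=P[c:d,a:b].reshape(-1,3);q=Q[(Q[:,2]>.008)&(Q[:,2]<.15)]
        print(n,k,len(q),np.round(q.min(0),3),np.round(q.max(0),3),np.round(np.percentile(q[:,2],[50,90]),3), np.round((q[:,:2].min(0)+q[:,:2].max(0))/2,3))
E
```

```text
(284, 777, 3)
top table z 0.002819064618184486
roof 489 ((582.1128540039062, -23.73516082763672), (226.77735900878906, 115.12791442871094), 89.87641143798828) [ 0.58486532 -0.06159287  0.03985831]
mid 450 ((577.1277465820312, -9.346405029296875), (122.43688201904297, 197.900634765625), 0.6394084692001343) [ 0.5563517  -0.04228028  0.02639684]
side table z 0.0016229862182459698
roof 403 ((596.109375, -2.0060043334960938), (114.82270812988281, 167.1494140625), 9.846246719360352) [0.60079784 0.04774279 0.03965871]
mid 458 ((591.9866333007812, -1.6399688720703125), (117.53294372558594, 172.29568481445312), 16.403364181518555) [0.56442594 0.04930833 0.02618821]
top bA 306 [0.461 0.339 0.01 ] [0.519 0.395 0.078] [0.028 0.072] [0.49  0.367]
top bB 233 [0.612 0.294 0.01 ] [0.662 0.341 0.066] [0.03 0.06] [0.637 0.317]
top fun 391 [0.426 0.542 0.008] [0.496 0.616 0.092] [0.022 0.041] [0.461 0.579]
side bA 519 [0.462 0.335 0.008] [0.562 0.431 0.076] [0.045 0.069] [0.512 0.383]
side bB 506 [0.611 0.291 0.008] [0.694 0.397 0.069] [0.035 0.057] [0.652 0.344]
side fun 579 [0.423 0.537 0.008] [0.569 0.666 0.093] [0.02  0.042] [0.496 0.602]
```

View pics/c0.png

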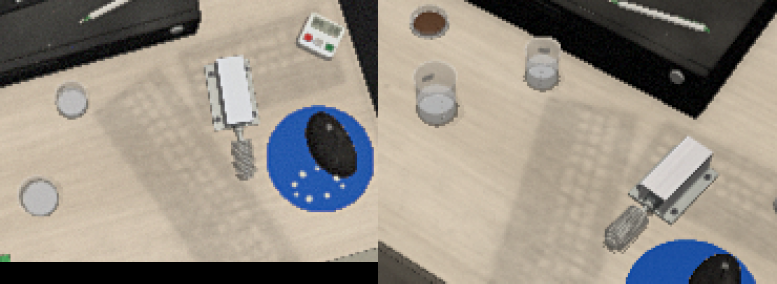

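The crop confirms the white metal sleeve with its roof at about top-view (341,184) and the ribbed head at (346,215). The big beaker is the one at (249,234) and the small one at (264,188). A mouse and blue pad sit beside the head. Next I'll refine the sleeve and brush pose.

```bash
python3 - <<'E'
from h import *
for n,rb,hb in(('top',(325,358,160,206),(336,356,200,228)),('side',(326,375,226,270),(312,345,254,288))):
    P=np.load(n+'0.npy')
    for nm,b,lo,hi in(('roof',rb,.036,.05),('head',hb,.010,.05)):
        Q=P[b[2]:b[3],b[0]:b[1]].reshape(-1,3); q=Q[(Q[:,2]>lo)&(Q[:,2]<hi)]
        mu=q.mean(0); w,V=np.linalg.eigh(np.cov(q[:,:2].T)); d=V[:,1]
        print(n,nm,len(q),np.round(cv2.minAreaRect((q[:,:2]*1000).astype(np.float32))[0],1),cv2.minAreaRect((q[:,:2]*1000).astype(np.float32))[1:],'mean',np.round(mu,4),'ang',np.degrees(np.arctan2(d[1],d[0])),'max z',np.percentile(q[:,2],[50,98]), 'xmin/max',q[:,0].min(),q[:,0].max())
s,P=snap('top')
Q=P[120:180,365:400].reshape(-1,3);q=Q[(Q[:,2]>.012)&(Q[:,2]<.03)];print('timer',q.min(0),q.max(0))
Q=P[180:245,355:412].reshape(-1,3);q=Q[(Q[:,2]>.012)&(Q[:,2]<.06)];print('mouse',q.min(0),q.max(0))
E
```

```text
top roof 407 [648.8  72. ] ((102.30221557617188, 40.58109664916992), 7.907137393951416) mean [0.6482 0.0721 0.0416] ang -172.54068313766865 max z [0.04167527 0.04613878] xmin/max 0.5958394337200118 0.7018481660812482
top head 181 [557.9  59.5] ((84.1548080444336, 33.9761848449707), 11.51628589630127) mean [0.5524 0.0593 0.0244] ang -170.76601450386664 max z [0.0245423  0.03481972] xmin/max 0.5151478147570827 0.5962687689960646
side roof 477 [627.1  66.4] ((146.62535095214844, 41.62553405761719), 7.961208820343018) mean [0.6467 0.069  0.041 ] ang -171.97375905065167 max z [0.04105806 0.04605039] xmin/max 0.5547679886545365 0.7013344634241783
side head 362 [564.2  59.5] ((98.7334213256836, 40.82696533203125), 17.586088180541992) mean [0.5594 0.0564 0.0255] ang -169.199556630496 max z [0.02564782 0.04259474] xmin/max 0.5142760438474723 0.6094261623562186
timer [ 0.7025538  -0.1045594   0.01212479] [ 0.7734543  -0.0322529   0.02610035]
mouse [ 0.47616688 -0.1436738   0.01214974] [ 0.6530343  -0.03765522  0.05983953]
```

Emit:
carry_out(moves=[[[-40,-24,0],[0,0,7],0],[[-80,-48,0],[0,0,14],0],[[-120,-72,0],[0,0,21],0],[[-160,-96,0],[0,0,28],0],[[-200,-120,0],[0,0,35],0],[[-243,-144,0],[0,0,42],0],[[-243,-144,0],[0,0,49],0],[[-243,-144,0],[0,0,56],0],[[-243,-144,0],[0,0,63],0],[[-243,-144,0],[0,0,70],0],[[-243,-144,0],[0,0,75],0],[[-243,-144,0],[0,0,75],0]])

```text
clock: 1.15
tcp_pos: [0.379, 0.283, 0.2053]
orientation: [-180.0, 0.0, 82.4]
wrist_force: [-0.5, 0.1, -0.6]
finger_gap: 0.0936
gripper_force: 0.0
```

```bash
cat >> h.py <<'E'
from scipy.spatial.transform import Rotation as Ro
def rel(pos,rpy,R0=None,p0=None):
    "tool-axes shift (mm) and rotvec (deg) from the present pose to pos/rpy"
    st=sensors.state(); R=Ro.from_euler('xyz',st['orientation'],degrees=True); p=st['tcp_pos']
    print('t',round(st['clock'],2),'p',np.round(p,4),'rpy',np.round(st['orientation'],1),'q',np.round(st['joints'],1),'F',np.round(st['wrist_force'],1),'gap',round(st['finger_gap'],4))
    T=Ro.from_euler('xyz',rpy,degrees=True)
    print('shift',np.round(R.inv().apply(np.array(pos)-p)*1000,1),'turn',np.round((R.inv()*T).as_rotvec(degrees=True),1))
E
python3 -c "
from h import *
rel([.55,.058,.12],[180,0,7.8])
P=np.load('top0.npy')
for c in (250,300,346): 
  z=P[:,c]; k=[r for r in range(200,330) if z[r,2]<-.05][:1]; print(c,k,z[k[0]-2] if k else 0)
"
```

```text
t 1.15 p [0.379  0.283  0.2053] rpy [-180.     0.    82.4] q [32.3  7.3 99.1 -0.  73.6 39.9] F [-0.5  0.1 -0.6] gap 0.0936
shift [-200.5  199.2   85.3] turn [-0.   0.  74.6]
250 [303] [ 0.28016964  0.36389262 -0.00039276]
300 [289] [0.32243813 0.20622853 0.00181761]
346 [276] [0.36170915 0.06047593 0.00087157]
```

Emit:
carry_out(moves=[[[-28,28,0],[0,0,7],0],[[-56,56,0],[0,0,14],0],[[-84,84,0],[0,0,21],0],[[-112,112,0],[0,0,28],0],[[-140,139,0],[0,0,35],0],[[-168,167,0],[0,0,42],0],[[-200,199,0],[0,0,49],0],[[-200,199,15],[0,0,56],0],[[-200,199,40],[0,0,63],0],[[-200,199,60],[0,0,70],0],[[-200,199,80],[0,0,74.6],0],[[-200,199,85],[0,0,74.6],0]])

```text
clock: 2.15
tcp_pos: [0.5495, 0.0593, 0.1173]
orientation: [-180.0, 0.3, 8.0]
wrist_force: [-0.8, 0.3, -0.0]
finger_gap: 0.0935
gripper_force: 0.0
```

```bash
python3 -c "
from h import *
rel([.55,.058,.003],[180,0,7.8])
s,P=snap('side')
im=cv2.resize(cv2.cvtColor(s['img'],4)[180:310,260:430],None,fx=4,fy=4); cv2.imwrite('pics/s1.png',im)
"
```

```text
t 2.15 p [0.5495 0.0593 0.1173] rpy [-180.     0.3    8. ] q [ 2.4 22.7 92.1  0.  65.5 84.3] F [-0.8  0.3 -0. ] gap 0.0935
shift [  0.9   1.4 114.3] turn [-0.   0.3  0.2]
```

View pics/s1.png

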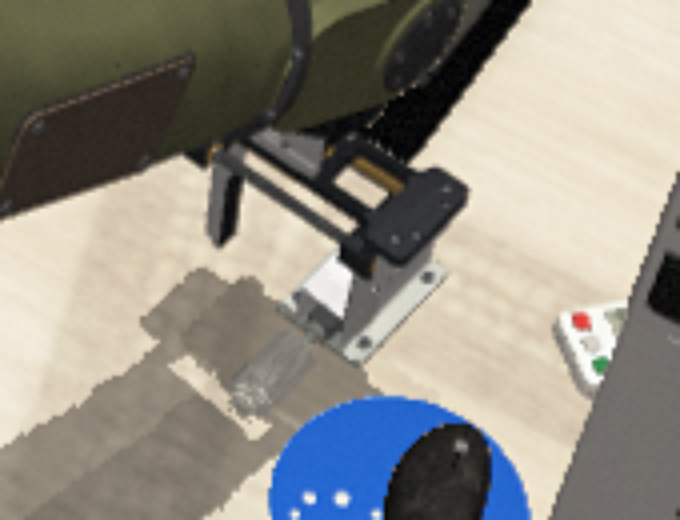

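The fingers straddle the head at crop (275,375), with the sleeve and mouse clear. I'll go down and grip.

Emit:
carry_out(moves=[[[1,1,30],[0,0,0],0],[[1,1,60],[0,0,0],0],[[1,1,90],[0,0,0],0],[[1,1,105],[0,0,0],0],[[1,1,113],[0,0,0],0],[[1,1,113],[0,0,0],0.5],[[1,1,113],[0,0,0],0.8],[[1,1,113],[0,0,0],1],[[1,1,113],[0,0,0],1],[[1,1,113],[0,0,0],1],[[1,1,113],[0,0,0],1],[[1,1,113],[0,0,0],1]], grip_force=30)

```text
clock: 3.2
tcp_pos: [0.5522, 0.0586, 0.0078]
orientation: [180.0, -0.0, 8.1]
wrist_force: [-0.4, 0.2, -0.4]
finger_gap: 0.0509
gripper_force: 0.0
```

```bash
python3 -c "
from h import *
rel([.55,.058,.004],[180,0,7.8])
"
```

```text
t 3.2 p [0.5522 0.0586 0.0078] rpy [180.   -0.    8.1] q [ 2.3 31.7 95.6 -0.  52.7 84.2] F [-0.4  0.2 -0.4] gap 0.0509
shift [-2.3  0.3  3.8] turn [ 0.  -0.   0.3]
```

Emit:
carry_out(moves=[[[0,0,4],[0,0,0],0.5],[[0,0,4],[0,0,0],1],[[0,0,4],[0,0,0],1],[[0,0,4],[0,0,0],1],[[0,0,4],[0,0,0],1],[[0,0,4],[0,0,0],1],[[0,0,4],[0,0,0],1],[[0,0,4],[0,0,0],1]])

```text
clock: 3.87
tcp_pos: [0.552, 0.0586, 0.0034]
orientation: [-180.0, 0.0, 8.1]
wrist_force: [-0.5, 0.0, -0.6]
finger_gap: 0.0307
gripper_force: 30.0
```

```bash
python3 -c "
from h import *
rel([.55,.058,.004],[180,0,7.8])
"
```

```text
t 3.87 p [0.552  0.0586 0.0034] rpy [-180.     0.     8.1] q [ 2.3 32.1 95.7  0.  52.2 84.2] F [-0.5  0.  -0.6] gap 0.0307
shift [-2.1  0.3 -0.6] turn [-0.   0.   0.3]
```

Emit:
carry_out(moves=[[[0,0,-2],[0,0,0],1],[[-10,0,-3],[0,0,0],1],[[-22,0,-3],[0,0,0],1],[[-34,0,-3],[0,0,0],1],[[-46,0,-3],[0,0,0],1],[[-58,0,-3],[0,0,0],1],[[-70,0,-3],[0,0,0],1],[[-82,0,-3],[0,0,0],1],[[-94,0,-3],[0,0,0],1],[[-106,0,-3],[0,0,0],1],[[-118,0,-3],[0,0,0],1],[[-118,0,-3],[0,0,0],1]], grip_force=40)

```text
clock: 4.87
tcp_pos: [0.4336, 0.0419, 0.0064]
orientation: [-180.0, 0.1, 8.1]
wrist_force: [0.1, -0.8, -0.5]
finger_gap: 0.031
gripper_force: 40.0
```

```bash
python3 -c "
from h import *
rel([.521,.144,.06],[180,0,115.6])
s,P=snap('side')
im=cv2.resize(cv2.cvtColor(s['img'],4)[180:330,230:430],None,fx=3.5,fy=3.5); cv2.imwrite('pics/s2.png',im)
"
```

```text
t 4.87 p [0.4336 0.0419 0.0064] rpy [-1.8e+02  1.0e-01  8.1e+00] q [  0.7  19.9 114.7  -0.   45.5  82.6] F [ 0.1 -0.8 -0.5] gap 0.031
shift [100.8 -88.8 -53.7] turn [-1.000e-01  0.000e+00 -1.075e+02]
```

View pics/s2.png

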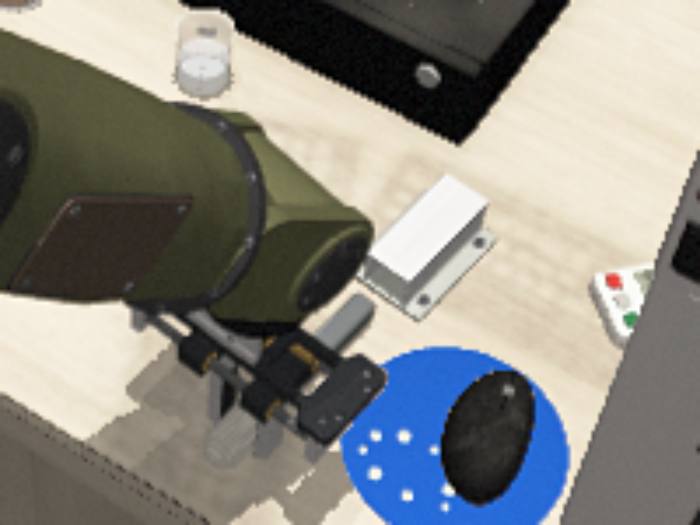

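The handle is fully out: its tail is at crop (360,300) and the sleeve mouth at about (390,290). I'll lift, then swing the brush.

Emit:
carry_out(moves=[[[0,0,-15],[0,0,0],1],[[0,0,-30],[0,0,0],1],[[0,0,-45],[0,0,0],1],[[0,0,-54],[0,0,0],1],[[0,0,-54],[0,0,-7],1],[[0,0,-54],[0,0,-14],1],[[0,0,-54],[0,0,-21],1],[[0,0,-54],[0,0,-28],1],[[0,0,-54],[0,0,-35],1],[[0,0,-54],[0,0,-42],1],[[0,0,-54],[0,0,-49],1],[[0,0,-54],[0,0,-56],1]])

```text
clock: 5.92
tcp_pos: [0.4357, 0.0421, 0.0605]
orientation: [180.0, -0.0, 64.4]
wrist_force: [0.8, 0.0, -0.9]
finger_gap: 0.0308
gripper_force: 40.0
```

Emit:
carry_out(moves=[[[14,4,0],[0,0,-7],1],[[28,8,0],[0,0,-14],1],[[42,11,0],[0,0,-21],1],[[56,15,0],[0,0,-28],1],[[70,18,0],[0,0,-35],1],[[84,22,0],[0,0,-42],1],[[98,26,0],[0,0,-49],1],[[112,30,0],[0,0,-51.5],1],[[124,33,0],[0,0,-51.5],1],[[130,34,0],[0,0,-51.5],1],[[130,34,0],[0,0,-51.5],1],[[130,34,0],[0,0,-51.5],1]])

```text
clock: 6.92
tcp_pos: [0.5225, 0.144, 0.0602]
orientation: [-180.0, -0.0, 115.6]
wrist_force: [-0.8, 0.2, -0.2]
finger_gap: 0.031
gripper_force: 40.0
```

```bash
python3 -c "
from h import *
rel([.521,.144,.005],[180,0,115.6])
s,P=snap('side')
im=cv2.resize(cv2.cvtColor(s['img'],4)[160:310,200:400],None,fx=3.5,fy=3.5); cv2.imwrite('pics/s3.png',im)
Q=P.reshape(-1,3); m=(Q[:,2]>.03)&(Q[:,2]<.1)&(Q[:,0]>.44)&(Q[:,0]<.53)&(Q[:,1]>.2)&(Q[:,1]<.33); q=Q[m]
print(len(q), np.round(q[::max(1,len(q)//12)],3) if len(q) else '')
"
```

```text
t 6.92 p [0.5225 0.144  0.0602] rpy [-180.    -0.   115.6] q [ 11.5  25.7  96.5  -0.   57.9 -14. ] F [-0.8  0.2 -0.2] gap 0.031
shift [ 0.7 -1.3 55.2] turn [-0. -0. -0.]
250 [[0.467 0.273 0.08 ]
 [0.478 0.253 0.082]
 [0.458 0.258 0.086]
 [0.461 0.254 0.082]
 [0.461 0.254 0.079]
 [0.455 0.259 0.074]
 [0.491 0.219 0.084]
 [0.482 0.225 0.081]
 [0.473 0.231 0.078]
 [0.471 0.233 0.073]
 [0.474 0.224 0.075]
 [0.481 0.209 0.081]
 [0.481 0.208 0.073]]
```

Emit:
carry_out(moves=[[[0,0,20],[0,0,0],1],[[0,0,40],[0,0,0],1],[[0,0,50],[0,0,0],1],[[0,0,56],[0,0,0],1],[[0,0,56],[0,0,0],1],[[0,0,56],[0,0,0],0.55],[[0,0,56],[0,0,0],0.4],[[0,0,56],[0,0,0],0.2],[[0,0,56],[0,0,0],0],[[0,0,56],[0,0,0],0],[[0,0,56],[0,0,0],0]])

```text
clock: 7.88
tcp_pos: [0.5227, 0.1441, 0.0047]
orientation: [180.0, 0.0, 115.6]
wrist_force: [0.1, -0.4, -0.6]
finger_gap: 0.0677
gripper_force: 0.0
```

Emit:
carry_out(moves=[[[0,0,-20],[0,0,0],0],[[0,0,-50],[0,0,0],0],[[0,0,-80],[0,0,0],0],[[0,0,-100],[0,0,0],0],[[0,0,-100],[0,0,0],0]])

```text
clock: 8.3
tcp_pos: [0.5245, 0.1445, 0.1089]
orientation: [179.6, 0.1, 115.6]
wrist_force: [0.2, 0.0, 1.1]
finger_gap: 0.0938
gripper_force: 0.0
```

```bash
python3 -c "
from h import *
rel([.48,.23,.004],[180,0,115.6])
for n in('side','top'):
  s,P=snap(n,f'pics/{n}4.png')
  Q=P.reshape(-1,3); m=(Q[:,2]>.009)&(Q[:,2]<.045)&(Q[:,0]>.40)&(Q[:,0]<.60)&(Q[:,1]>.09)&(Q[:,1]<.32); q=Q[m]
  w,V=np.linalg.eigh(np.cov(q[:,:2].T)); d=V[:,1]*np.sign(-V[1,1])
  print(n,len(q),cv2.minAreaRect((q[:,:2]*1000).astype(np.float32)),q.mean(0),'yaw b',np.degrees(np.arctan2(d[1],d[0])))
  h=q[(q[:,1]>.2)];w,V=np.linalg.eigh(np.cov(h[:,:2].T)); print(cv2.minAreaRect((h[:,:2]*1000).astype(np.float32)),np.percentile(h[:,2],[50,95]),np.degrees(np.arctan2(V[1,1],V[0,1])))
"
```

```text
t 8.3 p [0.5245 0.1445 0.1089] rpy [1.796e+02 1.000e-01 1.156e+02] q [ 11.5  21.9  94.5   0.   63.3 -14. ] F [0.2 0.  1.1] gap 0.0938
shift [ 96.5  -3.9 104.7] turn [ 0.4  0.1 -0. ]
side 539 ((511.56475830078125, 170.7086181640625), (52.64238739013672, 223.89012145996094), 34.00749206542969) [0.49944633 0.18325578 0.02196621] yaw b -64.93334379400383
((478.1487121582031, 235.9273223876953), (24.442119598388672, 80.26107025146484), 24.39032554626465) [0.02054552 0.02605546] 115.84641434461649
top 225 ((496.6371154785156, 215.41285705566406), (57.15415954589844, 132.07452392578125), 51.201011657714844) [0.48434361 0.22482296 0.02232184] yaw b -63.34282411872726
((479.455810546875, 234.79959106445312), (20.122817993164062, 84.57037353515625), 25.777925491333008) [0.02244802 0.02626318] 116.80318033146577
```

Emit:
carry_out(moves=[[[25,-1,0],[0,0,0],0],[[55,-2,0],[0,0,0],0],[[85,-3,0],[0,0,0],0],[[95,-3,20],[0,0,0],0],[[95,-3,50],[0,0,0],0],[[95,-3,80],[0,0,0],0],[[95,-3,97],[0,0,0],0],[[95,-3,101],[0,0,0],0.5],[[95,-3,101],[0,0,0],0.8],[[95,-3,101],[0,0,0],1],[[95,-3,101],[0,0,0],1],[[95,-3,101],[0,0,0],1]], grip_force=50)

```text
clock: 9.4
tcp_pos: [0.4788, 0.2284, 0.0035]
orientation: [-180.0, -0.0, 115.6]
wrist_force: [0.7, -0.8, 1.0]
finger_gap: 0.0643
gripper_force: 0.0
```

Emit:
carry_out(moves=[[[0,0,1],[0,0,0],1],[[0,0,1],[0,0,0],1],[[0,0,1],[0,0,0],1],[[0,0,1],[0,0,0],1],[[0,0,1],[0,0,0],1],[[0,0,1],[0,0,0],1]])

```text
clock: 9.9
tcp_pos: [0.4789, 0.2285, 0.0025]
orientation: [180.0, 0.0, 115.6]
wrist_force: [-0.1, 0.0, 0.3]
finger_gap: 0.024
gripper_force: 0.1
```

```bash
python3 -c "
from h import *
rel([.48,.23,.004],[180,0,115.6])
"
```

```text
t 9.9 p [0.4789 0.2285 0.0025] rpy [180.    0.  115.6] q [21.5 29.7 99.8 -0.  50.4 -4. ] F [-0.1  0.   0.3] gap 0.024
shift [ 0.9  1.6 -1.5] turn [ 0.  0. -0.]
```

Emit:
carry_out(moves=[[[0,0,0],[0,0,0],1],[[0,0,0],[0,0,0],1],[[0,0,0],[0,0,0],1],[[0,0,0],[0,0,0],1],[[0,0,-15],[0,0,0],1],[[0,0,-40],[0,0,0],1],[[0,0,-70],[0,0,0],1],[[0,0,-100],[0,0,0],1],[[0,0,-130],[0,0,0],1],[[0,0,-160],[0,0,0],1],[[0,0,-190],[0,0,0],1],[[0,0,-200],[0,0,0],1]])

```text
clock: 10.9
tcp_pos: [0.4799, 0.2289, 0.2067]
orientation: [179.7, 0.0, 115.6]
wrist_force: [0.7, 0.8, 0.7]
finger_gap: 0.0196
gripper_force: 49.7
```

```bash
python3 -c "
from h import *
import math
# target: tool z = left-tangential horizontal, brush(-tool x) down -> tool x up
az=36.8; l=np.array([-math.sin(math.radians(az)),math.cos(math.radians(az)),0]); x=np.array([0,0,1.]); y=np.cross(l,x)
R=Ro.from_matrix(np.stack([x,y,l],1)); print(R.as_euler('xyz',degrees=True))
st=sensors.state(); Rc=Ro.from_euler('xyz',st['orientation'],degrees=True)
print('turn to final',(Rc.inv()*R).as_rotvec(degrees=True)); rel([.479,.2285,.2],[180,0,115.6])
"
```

```text
[-53.2 -90.    0. ]
turn to final [ 9.0619439  89.73630812 -8.57736061]
t 10.9 p [0.4799 0.2289 0.2067] rpy [179.7   0.  115.6] q [21.6 14.6 90.3  0.  74.8 -4. ] F [0.7 0.8 0.7] gap 0.0196
shift [ 0.  -1.   6.7] turn [ 0.3  0.  -0. ]<sys>:0: UserWarning: Gimbal lock detected. Setting third angle to zero since it is not possible to uniquely determine all angles.
```

Emit:
carry_out(moves=[[[0,0,-5],[0,7,0],1],[[0,0,-10],[0,14,0],1],[[0,0,-15],[0,21,0],1],[[0,0,-20],[0,28,0],1],[[0,0,-25],[0,35,0],1],[[0,0,-30],[0,42,0],1],[[0,0,-30],[0,49,0],1],[[0,0,-30],[0,56,0],1],[[0,0,-30],[0,63,0],1],[[0,0,-30],[0,70,0],1],[[0,0,-30],[0,77,0],1],[[0,0,-30],[0,84,0],1]])

```text
clock: 11.9
tcp_pos: [0.4793, 0.2278, 0.2317]
orientation: [-179.6, -84.3, 115.0]
wrist_force: [-0.3, 0.5, 0.5]
finger_gap: 0.0198
gripper_force: 49.7
```

```bash
python3 -c "
from h import *
rel([.48,.2285,.24],[-53.2,-90,0])
s,P=snap('side','pics/s5.png')
"
```

```text
t 11.9 p [0.4793 0.2278 0.2317] rpy [-179.6  -84.3  115. ] q [ -5.   37.6  88.9  66.2 110.3 -42.3] F [-0.3  0.5  0.5] gap 0.0198
shift [ 8.3  0.9 -0.5] turn [11.4  5.6 -0.6]
```

View pics/s5.png

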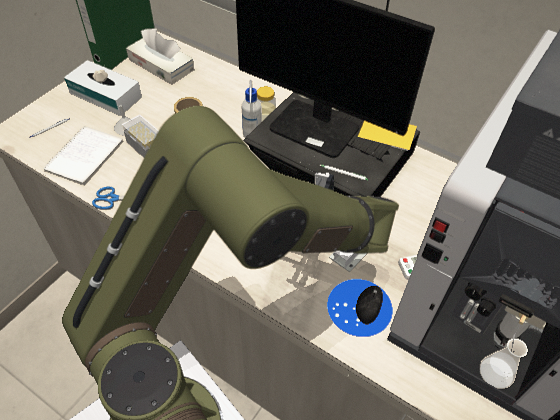

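```bash
python3 -c "
from h import *
rel([.486,.3755,.235],[180,-90,115.6])
"
```

```text
t 11.95 p [0.4783 0.2278 0.2288] rpy [-174.9  -85.   110.4] q [ -5.   38.   89.1  66.4 110.5 -42.4] F [-1.1 -0.4 -6. ] gap 0.0196
shift [ 18.   70.3 129. ] turn [ 0.2  5.  -0.4]
```

Emit:
carry_out(moves=[[[5,7,12],[0,2,0],1],[[8,17,30],[0,4,0],1],[[10,27,48],[0,6,0],1],[[12,37,67],[0,7,0],1],[[14,47,87],[0,7,0],1],[[16,57,105],[0,7,0],1],[[18,65,120],[0,7,0],1],[[18,70,129],[0,7,0],1],[[18,70,129],[0,7,0],1],[[18,70,129],[0,7,0],1]])

```text
clock: 12.78
tcp_pos: [0.4856, 0.376, 0.2365]
orientation: [-2.1, -89.1, -62.3]
wrist_force: [-0.1, -0.4, -1.5]
finger_gap: 0.0198
gripper_force: 49.7
```

```bash
python3 -c "
from h import *
rel([.486,.3755,.235],[180,-90,115.6])
for n in('top','side'):
  s,P=snap(n); np.save(n+'6.npy',P)
  a=s['img'][...,::-1]; a=a[190:290,190:320] if n=='top' else a[130:260,170:330]
  cv2.imwrite(f'pics/{n}6.png',cv2.resize(a,None,fx=3,fy=3)) 
a=cv2.imread('pics/top6.png');b=cv2.imread('pics/side6.png');b=b[:,:400];c=np.zeros((400,800,3),np.uint8);c[:300,:390]=a;c[:390,395:795]=b;cv2.imwrite('pics/c6.png',c)
"
```

```text
t 12.78 p [0.4856 0.376  0.2365] rpy [ -2.1 -89.1 -62.3] q [  9.   42.1  85.2  80.5 103.7 -38.3] F [-0.1 -0.4 -1.5] gap 0.0198
shift [-1.5  0.1 -0.7] turn [ 0.  -0.9 -0. ]
```

View pics/c6.png

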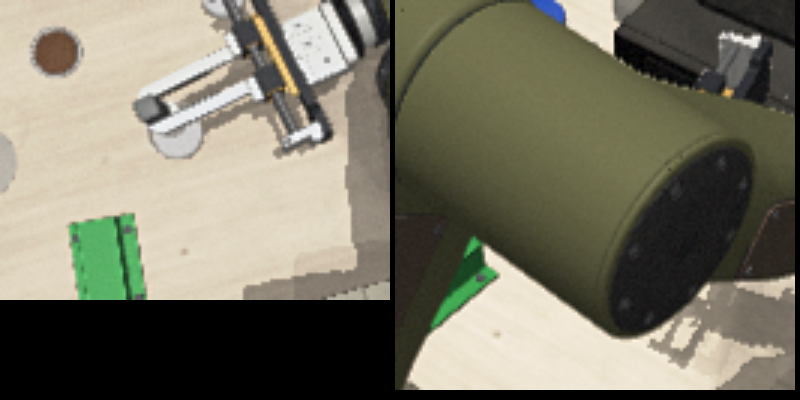

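The top view shows the handle end at crop (152,108), with the beaker below it at (178,138), offset by parallax. The side view is occluded by the arm. I'll measure the tail point and the tilt in 3D.

```bash
python3 -c "
from h import *
P=np.load('top6.npy');Q=P[205:250,225:262]
for lo,hi in((.27,.31),(.2,.27),(.1,.2),(.06,.09),(.003,.06)):
  m=(Q[...,2]>lo)&(Q[...,2]<hi)&(Q[...,1]>.33)&(Q[...,1]<.42)&(Q[...,0]<.56); q=Q[m]
  print(lo,hi,len(q), *( [np.round(q.min(0),3),np.round(q.max(0),3),np.round(np.median(q,0),4)] if len(q) else []))
m=(Q[...,2]>.27)&(Q[...,2]<.31);print(np.round(Q[m],3)[::4].tolist())
"
```

```text
0.27 0.31 69 [0.477 0.357 0.271] [0.5   0.379 0.289] [0.4875 0.3664 0.2848]
0.2 0.27 197 [0.471 0.33  0.211] [0.53  0.379 0.267] [0.4981 0.3523 0.2455]
0.1 0.2 24 [0.477 0.35  0.113] [0.506 0.367 0.196] [0.4966 0.3575 0.1598]
0.06 0.09 47 [0.461 0.339 0.066] [0.518 0.395 0.078] [0.4768 0.3666 0.0713]
0.003 0.06 216 [0.443 0.332 0.003] [0.556 0.419 0.059] [0.4796 0.3649 0.0223]
[[0.5, 0.367, 0.281], [0.497, 0.366, 0.287], [0.495, 0.374, 0.285], [0.494, 0.364, 0.286], [0.492, 0.376, 0.285], [0.492, 0.366, 0.284], [0.49, 0.379, 0.282], [0.49, 0.369, 0.283], [0.489, 0.358, 0.288], [0.487, 0.371, 0.284], [0.487, 0.361, 0.287], [0.485, 0.373, 0.287], [0.484, 0.363, 0.287], [0.482, 0.374, 0.286], [0.482, 0.364, 0.281], [0.48, 0.374, 0.281], [0.48, 0.364, 0.283], [0.478, 0.367, 0.274]]
```

```bash
python3 -c "
from h import *
P=np.load('top6.npy');Q=P[200:255,220:268]
m=(Q[...,2]>.095)&(Q[...,2]<.2)&(Q[...,1]>.33)&(Q[...,1]<.42)&(Q[...,0]<.56)
v,u=np.where(m)
for a,b,p in zip(u+220,v+200,Q[m]): print(a,b,np.round(p*1000).tolist())
"
```

```text
245 224 [506.0, 364.0, 162.0]
246 224 [505.0, 361.0, 166.0]
247 224 [505.0, 357.0, 169.0]
246 225 [502.0, 360.0, 168.0]
247 225 [502.0, 358.0, 168.0]
248 225 [503.0, 355.0, 163.0]
246 226 [496.0, 358.0, 196.0]
247 226 [500.0, 358.0, 162.0]
248 226 [500.0, 355.0, 163.0]
249 226 [500.0, 352.0, 164.0]
250 226 [504.0, 353.0, 126.0]
247 227 [497.0, 358.0, 161.0]
248 227 [497.0, 355.0, 164.0]
251 232 [486.0, 350.0, 124.0]
249 233 [481.0, 354.0, 148.0]
250 233 [483.0, 353.0, 130.0]
247 234 [478.0, 358.0, 159.0]
248 234 [479.0, 357.0, 141.0]
249 234 [480.0, 355.0, 132.0]
250 234 [482.0, 354.0, 113.0]
245 235 [477.0, 367.0, 130.0]
246 235 [477.0, 364.0, 130.0]
247 235 [477.0, 361.0, 130.0]
248 235 [478.0, 359.0, 124.0]
```

Emit:
carry_out(moves=[[[0,0,0],[0,1,0],1],[[0,0,0],[0,1.5,0],1],[[0,0,0],[0,1.5,0],1],[[-10,0,0],[0,1.5,0],1],[[-20,0,0],[0,1.5,0],1],[[-30,0,-0.5],[0,1.5,0],1],[[-40,0,-0.6],[0,1.5,0],1],[[-50,0,-0.8],[0,1.5,0],1],[[-50,0,-0.8],[0,1.5,0],1]])

```text
clock: 13.63
tcp_pos: [0.4854, 0.3761, 0.1843]
orientation: [-4.3, -87.5, -60.1]
wrist_force: [0.0, -0.0, -0.9]
finger_gap: 0.0196
gripper_force: 49.7
```

```bash
python3 -c "
from h import *
rel([.4855,.376,.135],[180,-90,115.6])
print(sensors.state()['moment'])
s,P=snap('top');Q=P[195:260,215:268]
def bb(lo,hi):
  m=(Q[...,2]>lo)&(Q[...,2]<hi)&(Q[...,1]>.33)&(Q[...,1]<.42)&(Q[...,0]<.53);q=Q[m];print(lo,len(q),np.round(q.min(0),3),np.round(q.max(0),3),np.round(np.median(q,0),3))
bb(.222,.245);bb(.064,.076);bb(.08,.12)
"
```

```text
t 13.63 p [0.4854 0.3761 0.1843] rpy [ -4.3 -87.5 -60.1] q [  9.   47.8  84.9  80.5 103.9 -43.3] F [ 0.  -0.  -0.9] gap 0.0196
shift [-49.2   0.2  -2.3] turn [ 0.  -2.5 -0.2]
[-0.49763244 -0.22031954 -0.00905092]
0.222 58 [0.477 0.356 0.225] [0.498 0.378 0.239] [0.488 0.367 0.232]
0.064 48 [0.461 0.339 0.064] [0.516 0.395 0.075] [0.482 0.364 0.071]
0.08 16 [0.476 0.354 0.083] [0.506 0.38  0.115] [0.49  0.359 0.111]
```

Emit:
carry_out(moves=[[[-10,0,-0.4],[0,0,0],1],[[-20,0,-0.9],[0,0,0],1],[[-30,0,-1.3],[0,0,0],1],[[-38,0,-1.7],[0,0,0],1],[[-42,0,-1.8],[0,0,0],1],[[-45,0,-2],[0,0,0],1],[[-45,0,-2],[0,0,0],1]])

```text
clock: 14.27
tcp_pos: [0.4858, 0.3761, 0.1412]
orientation: [-1.0, -87.5, -63.4]
wrist_force: [-0.2, -0.1, -0.0]
finger_gap: 0.0192
gripper_force: 49.7
```

Emit:
carry_out(moves=[[[-1,0,0],[0,0,0],1],[[-2,0,-0.1],[0,0,0],1],[[-2,0,-0.1],[0,0,0],1]])

```text
clock: 14.52
tcp_pos: [0.4859, 0.3761, 0.14]
orientation: [0.5, -87.5, -64.9]
wrist_force: [-0.6, -0.2, -0.9]
finger_gap: 0.0197
gripper_force: 49.7
```

```bash
python3 -c "
from h import *
rel([.4855,.376,.135],[180,-90,115.6])
print(sensors.state()['moment'])
s,P=snap('top');Q=P[195:260,215:268]
def bb(lo,hi):
  m=(Q[...,2]>lo)&(Q[...,2]<hi)&(Q[...,1]>.33)&(Q[...,1]<.42)&(Q[...,0]<.53);q=Q[m];print(lo,len(q),np.round(q.min(0),3),np.round(q.max(0),3),np.round(np.median(q,0),3))
bb(.17,.2);bb(.064,.076)
"
```

```text
t 14.52 p [0.4859 0.3761 0.14  ] rpy [  0.5 -87.5 -64.9] q [  9.   52.4  83.9  79.6 103.2 -47.2] F [-0.6 -0.2 -0.9] gap 0.0197
shift [-5.  -0.4 -0.1] turn [ 0.  -2.5  0. ]
[-0.49341485 -0.16740251 -0.00394859]
0.17 54 [0.478 0.356 0.172] [0.5   0.378 0.192] [0.489 0.367 0.188]
0.064 54 [0.461 0.339 0.065] [0.515 0.394 0.076] [0.482 0.364 0.071]
```

Emit:
carry_out(moves=[[[-1,0,0],[0,0,0],1],[[-2,0,-0.1],[0,0,0],1],[[-3,0,-0.1],[0,0,0],1],[[-3,0,-0.1],[0,0,0],1]])

```text
clock: 14.9
tcp_pos: [0.4858, 0.3761, 0.1366]
orientation: [-0.4, -87.5, -64.1]
wrist_force: [-0.2, 0.6, -1.2]
finger_gap: 0.0195
gripper_force: 49.7
```

Emit:
carry_out(moves=[[[-0.5,0,0],[0,0,0],1],[[-1,0,0],[0,0,0],1],[[-1,0,0],[0,0,0],1]])

```text
clock: 15.15
tcp_pos: [0.4858, 0.3762, 0.1357]
orientation: [-0.1, -87.5, -64.3]
wrist_force: [-0.3, 0.1, -0.8]
finger_gap: 0.0193
gripper_force: 49.7
```

Emit:
carry_out(moves=[[[-0.5,0,0],[0,0,0],1],[[-1,0,0],[0,0,0],1],[[-1,0,0],[0,0,0],1]])

```text
clock: 15.4
tcp_pos: [0.4859, 0.3762, 0.1351]
orientation: [0.5, -87.5, -65.0]
wrist_force: [-0.2, -0.3, 1.7]
finger_gap: 0.0197
gripper_force: 49.7
```

Emit:
carry_out(moves=[[[10,0,0.4],[0,0,0],1],[[22,0,1],[0,0,0],1],[[34,0,1.5],[0,0,0],1],[[46,0,2],[0,0,0],1],[[56,0,2.4],[0,0,0],1],[[62,0,2.7],[0,0,0],1],[[62,0,2.7],[0,0,0],1],[[62,0,2.7],[0,0,0],1]])

```text
clock: 16.07
tcp_pos: [0.4858, 0.3762, 0.1971]
orientation: [0.6, -87.5, -65.0]
wrist_force: [-0.1, -0.0, -0.9]
finger_gap: 0.0195
gripper_force: 49.7
```

Emit:
carry_out(moves=[[[-10,0,-0.4],[0,0,0],1],[[-22,0,-1],[0,0,0],1],[[-34,0,-1.5],[0,0,0],1],[[-46,0,-2],[0,0,0],1],[[-55,0,-2.4],[0,0,0],1],[[-60,0,-2.6],[0,0,0],1],[[-62,0,-2.7],[0,0,0],1],[[-62,0,-2.7],[0,0,0],1],[[-62,0,-2.7],[0,0,0],1]])

```text
clock: 16.82
tcp_pos: [0.4858, 0.3762, 0.135]
orientation: [0.3, -87.4, -64.8]
wrist_force: [-1.3, -1.5, 3.5]
finger_gap: 0.0191
gripper_force: 49.8
```

```bash
python3 -c "
from h import *
rel([.4859,.3762,.135],[180,-90,115.6])
s,P=snap('top');Q=P[195:260,215:268]
def bb(lo,hi):
  m=(Q[...,2]>lo)&(Q[...,2]<hi)&(Q[...,1]>.33)&(Q[...,1]<.42)&(Q[...,0]<.53);q=Q[m];print(lo,len(q),np.round(q.min(0),3),np.round(q.max(0),3),np.round(np.median(q,0),3))
bb(.17,.2);bb(.064,.076)
"
```

```text
t 16.82 p [0.4858 0.3762 0.135 ] rpy [  0.3 -87.4 -64.8] q [  9.   53.   83.7  79.5 103.2 -47.5] F [-1.3 -1.5  3.5] gap 0.0191
shift [ 0.   0.1 -0. ] turn [ 0.  -2.6  0. ]
0.17 52 [0.479 0.356 0.174] [0.501 0.378 0.186] [0.489 0.367 0.184]
0.064 49 [0.461 0.339 0.065] [0.513 0.395 0.075] [0.479 0.371 0.071]
```

Emit:
carry_out(moves=[[[10,0,0.4],[0,0,0],1],[[22,0,1],[0,0,0],1],[[34,0,1.5],[0,0,0],1],[[46,0,2],[0,0,0],1],[[56,0,2.4],[0,0,0],1],[[62,0,2.7],[0,0,0],1],[[62,0,2.7],[0,0,0],1],[[62,0,2.7],[0,0,0],1]])

```text
clock: 17.53
tcp_pos: [0.4858, 0.3762, 0.1971]
orientation: [0.6, -87.5, -65.0]
wrist_force: [0.6, 0.3, -1.5]
finger_gap: 0.0195
gripper_force: 49.7
```

Emit:
carry_out(moves=[[[-10,0,-0.4],[0,0,0],1],[[-22,0,-1],[0,0,0],1],[[-34,0,-1.5],[0,0,0],1],[[-46,0,-2],[0,0,0],1],[[-55,0,-2.4],[0,0,0],1],[[-60,0,-2.6],[0,0,0],1],[[-62,0,-2.7],[0,0,0],1],[[-62,0,-2.7],[0,0,0],1],[[-62,0,-2.7],[0,0,0],1]])

```text
clock: 18.28
tcp_pos: [0.4858, 0.3762, 0.135]
orientation: [0.4, -87.4, -64.8]
wrist_force: [-1.4, 0.5, 3.5]
finger_gap: 0.0194
gripper_force: 49.8
```

Emit:
carry_out(moves=[[[10,0,0.4],[0,0,0],1],[[22,0,1],[0,0,0],1],[[34,0,1.5],[0,0,0],1],[[46,0,2],[0,0,0],1],[[56,0,2.4],[0,0,0],1],[[62,0,2.7],[0,0,0],1],[[62,0,2.7],[0,0,0],1],[[62,0,2.7],[0,0,0],1],[[62,0,2.7],[0,0,0],1]])

```text
clock: 19.03
tcp_pos: [0.4857, 0.3762, 0.1964]
orientation: [-1.0, -87.5, -63.4]
wrist_force: [0.2, -0.1, -1.0]
finger_gap: 0.0196
gripper_force: 49.7
```

Emit:
carry_out(moves=[[[10,0,0.4],[0,0,0],1],[[22,0,1],[0,0,0],1],[[34,0,1.5],[0,0,0],1],[[46,0,2],[0,0,0],1],[[46,0,2],[0,0,0],1]])

```text
clock: 19.45
tcp_pos: [0.4862, 0.3763, 0.2461]
orientation: [5.7, -87.5, -70.1]
wrist_force: [0.3, -0.1, 0.3]
finger_gap: 0.0192
gripper_force: 49.7
```

```bash
python3 -c "
from h import *
rel([.479,.2285,.24],[180,-90,115.6])
s,P=snap('top');Q=P[195:260,215:268]
m=(Q[...,2]>.064)&(Q[...,2]<.076)&(Q[...,1]>.33)&(Q[...,1]<.42)&(Q[...,0]<.53);q=Q[m];print(len(q),np.round(q.min(0),3),np.round(q.max(0),3))
"
```

```text
t 19.45 p [0.4862 0.3763 0.2461] rpy [  5.7 -87.5 -70.1] q [  9.   42.   85.1  81.8 104.7 -38. ] F [ 0.3 -0.1  0.3] gap 0.0192
shift [  -0.2  -70.3 -130.4] turn [ 0.  -2.5  0.2]
43 [0.461 0.339 0.064] [0.518 0.395 0.075]
```

Emit:
carry_out(moves=[[[0,-7,-13],[0,0,0],1],[[0,-17,-32],[0,0,0],1],[[0,-28,-52],[0,0,0],1],[[0,-39,-72],[0,0,0],1],[[0,-50,-92],[0,0,0],1],[[0,-61,-113],[0,0,0],1],[[0,-67,-124],[0,0,0],1],[[0,-70,-130],[0,0,0],1],[[0,-70,-130],[0,0,0],1]])

```text
clock: 20.25
tcp_pos: [0.479, 0.2279, 0.237]
orientation: [-0.7, -87.5, -63.9]
wrist_force: [-0.5, 0.4, -1.2]
finger_gap: 0.0195
gripper_force: 49.7
```

Emit:
carry_out(moves=[[[0,0,0],[0,-7,0],1],[[0,0,0],[0,-14,0],1],[[0,0,0],[0,-21,0],1],[[0,0,0],[0,-28,0],1],[[0,0,0],[0,-35,0],1],[[0,0,0],[0,-42,0],1],[[0,0,0],[0,-49,0],1],[[0,0,0],[0,-56,0],1],[[0,0,0],[0,-63,0],1],[[0,0,0],[0,-70,0],1],[[0,0,0],[0,-77,0],1],[[0,0,0],[0,-84,0],1]])

```text
clock: 21.25
tcp_pos: [0.4788, 0.23, 0.2383]
orientation: [179.8, -8.2, 115.7]
wrist_force: [0.6, 0.0, -0.9]
finger_gap: 0.0199
gripper_force: 49.7
```

Emit:
carry_out(moves=[[[0,0,0],[0,-4,0],1],[[0,0,0],[0,-8.5,0],1],[[0,0,0],[0,-8.5,0],1],[[0,0,0],[0,-8.5,0],1]])

```text
clock: 21.58
tcp_pos: [0.4779, 0.2304, 0.2371]
orientation: [-180.0, -0.1, 115.7]
wrist_force: [-0.3, -0.4, -0.1]
finger_gap: 0.0193
gripper_force: 49.7
```

```bash
python3 -c "
from h import *
rel([.479,.2285,.004],[180,0,115.6])
"
```

```text
t 21.58 p [0.4779 0.2304 0.2371] rpy [-1.800e+02 -1.000e-01  1.157e+02] q [21.7 13.4 87.7  0.1 78.9 -4. ] F [-0.3 -0.4 -0.1] gap 0.0193
shift [-2.800e+00  1.000e-01  2.331e+02] turn [-0.  -0.1  0.1]
```

Back in the same pose it was picked from. I'll lower it to TCP z of about 0.003, release and retreat.

Emit:
carry_out(moves=[[[0,0,30],[0,0,0],1],[[0,0,60],[0,0,0],1],[[0,0,90],[0,0,0],1],[[0,0,120],[0,0,0],1],[[0,0,150],[0,0,0],1],[[0,0,180],[0,0,0],1],[[0,0,205],[0,0,0],1],[[0,0,220],[0,0,0],1],[[0,0,228],[0,0,0],1],[[0,0,232],[0,0,0],1],[[0,0,233],[0,0,0],1],[[0,0,233],[0,0,0],1]])

```text
clock: 22.58
tcp_pos: [0.4792, 0.2289, 0.0049]
orientation: [179.9, -0.0, 115.5]
wrist_force: [0.2, 0.5, -0.4]
finger_gap: 0.0198
gripper_force: 49.7
```

Emit:
carry_out(moves=[[[0,0,0],[0,0,0],0.75],[[0,0,0],[0,0,0],0.6],[[0,0,0],[0,0,0],0.4],[[0,0,0],[0,0,0],0.2],[[0,0,0],[0,0,0],0],[[0,0,0],[0,0,0],0],[[0,0,0],[0,0,0],0],[[0,0,-20],[0,0,0],0],[[0,0,-60],[0,0,0],0],[[0,0,-100],[0,0,0],0],[[0,0,-140],[0,0,0],0],[[0,0,-180],[0,0,0],0]])

```text
clock: 23.58
tcp_pos: [0.4783, 0.2287, 0.1863]
orientation: [-180.0, -0.0, 115.6]
wrist_force: [-0.4, -0.3, -0.3]
finger_gap: 0.0921
gripper_force: 0.0
```

Emit:
carry_out(moves=[[[-35,0,-20],[0,0,0],0],[[-75,0,-30],[0,0,0],0],[[-115,0,-30],[0,0,0],0],[[-155,0,-30],[0,0,0],0],[[-155,0,-30],[0,0,0],0],[[-155,0,-30],[0,0,0],0]])

```text
clock: 24.08
tcp_pos: [0.546, 0.0875, 0.2139]
orientation: [-180.0, -0.0, 115.4]
wrist_force: [0.3, -0.0, -0.4]
finger_gap: 0.0939
gripper_force: 0.0
```

```bash
python3 -c "
from h import *
rel([.479,.2285,.004],[180,0,115.6])
s,P=snap('top');cv2.imwrite('pics/f.png',cv2.resize(s['img'][130:300,150:410,::-1],None,fx=3,fy=3))
for n,(x0,x1,y0,y1,z0,z1) in dict(brush=(.40,.6,.09,.32,.009,.04),big=(.44,.54,.33,.42,.064,.08),small=(.6,.67,.28,.35,.05,.07)).items():
  Q=P.reshape(-1,3);m=(Q[:,0]>x0)&(Q[:,0]<x1)&(Q[:,1]>y0)&(Q[:,1]<y1)&(Q[:,2]>z0)&(Q[:,2]<z1);q=Q[m];print(n,len(q),np.round(q.min(0),3),np.round(q.max(0),3))
"
```

```text
t 24.08 p [0.546  0.0875 0.2139] rpy [-180.    -0.   115.4] q [  5.3  17.2  86.    0.   76.9 -20.1] F [ 0.3 -0.  -0.4] gap 0.0939
shift [1.561e+02 1.000e-01 2.100e+02] turn [-0.  -0.  -0.2]
brush 370 [0.407 0.093 0.009] [0.597 0.3   0.038]
big 70 [0.461 0.339 0.064] [0.519 0.395 0.077]
small 61 [0.613 0.294 0.05 ] [0.661 0.341 0.066]
```

View pics/f.png

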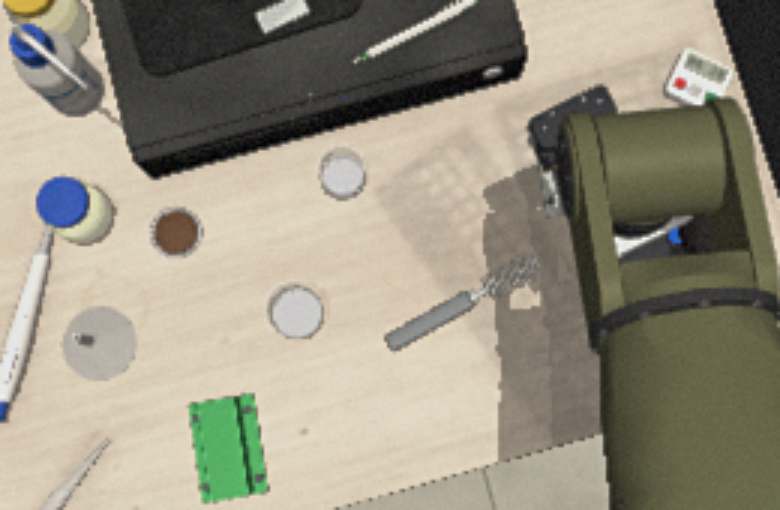

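The brush lies flat from crop (390,345) to (535,268), clear of the beaker at (297,312). The beakers, funnel and timer are where they were, so I'll hand in.

```bash
python3 -c "
from h import *
print(workorder.close_job())"
```

```text
the job is handed in; nothing more can be done
None
```

I drew the brush out of the sleeve by its head, re-gripped it by the handle and scrubbed the larger beaker with three full strokes. I then laid it flat clear of the beaker, which stayed upright in place, and handed the job in at about 24 s; no verdict came back.

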